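Clear the timber offcut into the twist-lid scrap box

TASK

Throw the square timber offcut away in the grey scrap box: turn the box's twist lid anticlockwise until its two ears reach the notches, lift it free and lay it flat on the bench, handle up. The chute under the lid takes the offcut only endways, so stand the offcut on end on the bench, let go of it, take it again from above and drop it down the chute. Leave the loupe, the tape roll and the flat wood rest where they are.

Things in the scene. Friction and masses are not known exactly. Their poses are not given: they have to be found in the camera images.
- scrap_box: Grey sheet-metal scrap box, 120 x 120 mm, 120 mm high, fixed to the bench; origin at the centre of its underside, z up. Inside floor 3 mm above the bench.
- chute (a point): Centre of the square chute hole in the box's flat top (the deck), 120 mm above the bench. Hole 46 x 46 mm, sides along the box's x and y, chute walls 50 mm deep. Around it on the deck a steel collar, outer radius 58, 12.5 mm high, with an inward lip (inner radius 43, underside 8.5 above the deck). Two notches in the lip, centred on the box's +x and -x, each reaching 28 degrees either way.
- lid: Round aluminium twist lid: disc 80 mm wide, 6 thick; ears 18 wide out to 50 mm from its centre on its +x and -x sides; boss below, 41 wide, 6 deep, hanging in the chute. Origin: centre of the boss's underside, 114 mm above the bench when on the box; z up. About 140 g, loose. Laid on the bench it stands level on its boss. The bench within 70 mm of x 0.43, y 0.02 is kept free.
- lid_handle (a point): Centre of the top edge of the lid's black upright bar handle, 46 mm above the lid's origin. Bar 46 mm long (along the lid's x), 13 thick, 34 high. At the start the lid stands 0.7 to 1.0 rad clockwise (from above) of the box, ears under the lip; turned anticlockwise to the box's own yaw, within 0.25 rad, it lifts straight off. Clockwise it meets a stop.
- offcut: Pale square timber offcut, 82 mm long along its own x, 34 x 34 mm across, about 70 g; origin at its centre. It starts lying on a long side on the open bench left of the middle, its length roughly along world y. The bench from x 0.37 to 0.48, y 0.12 to 0.33 is otherwise clear; behind it stand a board vice (47 mm high, y -0.04 to 0.16, x over 0.49) and a lamp (shade from x 0.57).
- loupe: Black eye loupe, 35 mm across and 26 high, on the bench, loose; origin at the centre of its underside. Not to be disturbed.
- tape_roll: Roll of orange tape lying flat, 62 mm across and 20 high, loose; origin at the centre of its underside. Not to be disturbed.
- wood_block: Flat wooden rest, 32 x 85 x 16 mm (length along its y), darker and flatter than the offcut, loose, to the left of the offcut; origin at the centre of its underside. Not to be thrown away or disturbed.
Mind the look-alikes: they are no part of the job. Of the things that look like the offcut, the larger one is meant.

How it is judged:
On the way:
1. the offcut stands on end on the bench, let go ((angle between offcut's own x axis and vertical below 0.1 rad or angle between offcut's own x axis and vertical above 3.04 rad) and height (world z) of offcut between 0.036 and 0.046 m and linear speed of offcut below 0.03 m/s and contact force between offcut and the arm below 0.05 N and contact force between offcut and the fingers below 0.05 N and horizontal distance between offcut and scrap_box above 0.07 m), for 0.2 s.
At the end, for the whole second after the job is handed in: The offcut is inside the scrap box (its centre within the box's walls and under 70 mm above the bench) and at rest; the lid lies at rest on the bench on its boss, handle up, level within 0.1 rad and within 6 mm of bench height (x of offcut in the frame of scrap_box between -0.055 and 0.055 m and y of offcut in the frame of scrap_box between -0.055 and 0.055 m and z of offcut in the frame of scrap_box below 0.07 m and angle between lid's own z axis and vertical below 0.1 rad and height (world z) of lid between -0.006 and 0.006 m and linear speed of lid below 0.02 m/s and linear speed of offcut below 0.03 m/s); the robot touches nothing.
It fails at once if the loupe, the tape roll or the flat wood rest is shifted by more than 20 mm (distance of any of loupe, tape_roll, wood_block from where it was at the start of the episode above 0.02 m).
It also fails if it takes over 67 s, if anything falls off the work surface, if the arm or the gripper's body presses on something with over 40 N, if the wrist force passes 120 N, or if a joint passes its speed limit or range.

ROBOT

A 7-joint arm with a two-finger parallel gripper is mounted at the origin on a cart in front of the work surface, level with it; the furniture and walls round the work are solid. World frame = base frame: x ahead of the robot, y to its left, z up, the work surface at z = 0. Lengths are in m, angles in rad, forces in N, time in s.
With the tool pointing down it reaches from about 0.425 to 0.875 m from the base axis. Payload 4.7 kg.
Tool frame: the origin (TCP) lies midway between the tips of the shut fingers; the grasp point (between the pads) lies 19 mm behind it; z points along the fingers, y is the line along which they close (so a half turn about z gives the same grasp; the last joint's range is limited). The gripper opens to 87 mm and grips with 3 to 60 N. Pads are 19 mm wide; open, the fingers measure 117 mm over their backs; the gripper's body (75 mm by 190 mm) begins 51 mm behind the grasp point.
Start: joints at [1.305, 0.321, -0.07, 1.45, 0.023, 1.371, -0.057], TCP at [0.179, -0.625, 0.223] pointing down, gripper open.
Joint ranges: [-2.86, 2.86], [-0.3, 2.09], [-1.38, 1.24], [0.06, 2.45], [-1.56, 4.7], [0.09, 2.05], [-2.69, 2.69]. Speed limits (rad/s): [2.57, 2.57, 3.14, 3.14, 3.14, 3.14, 3.14].

INTERFACE

Orientations are given as a rotation vector (axis times angle).
In Python, from bench import ctrl, get_image, calibration gives the robot as it stands.
- The arm moves only by the tool apply_moves, never from a script. Its arguments are lists of equal length, an entry for each row: "dp": the shift along the tool's x, y, z in m, a list of three; "twist": the turn, a rotation vector about the tool's x, y, z in rad, a list of three; "fingers": the closure, from 0 (fully open) to 1 (shut). In form: {"dp": [[dx, dy, dz], ...], "twist": [[ax, ay, az], ...], "fingers": [fingers, ...]}. A call has 1 to 10 rows; each row shifts and turns the commanded pose from where the row before left it, along the tool's axes as they then stand; what a row does not reach is not made up. A row lasts 1/10 s, in which the tool goes at most 50 mm and 8.59 degrees, less where a joint would pass 70% of its speed; a pose out of reach is approached as far as the arm can. A call is refused whole if a number of a shift passes 0.05 or a number of a turn 0.15, either way. A call with a gripper value outside its range is refused whole. The fingers move at their own pace and stop on an object; "newtons" is the grip in N (left out, the last holds). Time passes only in rows, so rows that do not move let the fingers close. It gives the time, the measured TCP pose, the force, the opening and the grip force at its end, in the units of the state.
- ctrl.get_state(): the state, without advancing time (a new reading comes with each control period).
- get_image(name): name is "scene" or "top" or "wrist"; returns the picture (480x640x3 uint8, red, green, blue); there is no depth.
- calibration(name): a dict with "fx", "fy", "cx", "cy" (pixels), "eye" and "attitude" of the camera in the world; the wrist camera has in their place "hand_eye" (4x4, takes a point from camera to tool coordinates, whose origin is the TCP and whose axes are the flange's). Camera axes: x right, y up, looking along -z (the intrinsics and any distortion apply to the point x, -y, -z); pixel columns grow to the right and rows downward; lengths in m; the calibration is good to about 2 mm. A picture is of the moment at which its call begins: read the wrist's pose just before it. calibration takes no time and is no camera call.
- ctrl.close_job(): hands the job in; it is judged then, once.
The state is a dict: "time": time; "joint_positions": joint angles; "qd": joint speeds; "joint_torque": joint torques, N m; "position": TCP position; "tool_rot": TCP orientation; "ft_force": force on the tool from outside, world axes, zero at the start; "torque": the same for the moment, N m; "grip_width": opening from 0.0 (shut) to 1.0 (fully open); "grip_force": force on a finger pad.
Only numpy, scipy, OpenCV 4.12 (cv2) and the standard library are available. Lean on these libraries where they do the work, as an engineer would, in place of code of your own. Each camera call takes 0.05 s, during which the arm holds its last target. There are 200 camera calls.

## Working session

There is one attempt and no reset: what is moved stays moved. The work goes in short steps, Python scripts to look and compute and a tool call to move; the robot and the scene stay as the last step left them, time stands still between calls to the robot, and variables do not carry over. Pictures are saved under pics/ and viewed, at most 10 in all, crops included, and the job is handed in when it is done.

Besides the shell and the picture viewer there is one more tool, called after "Request:" as name(argument=value, ...), one argument or row to a line, values as JSON. apply_moves: Moves the arm, as the interface text tells. Its arguments: {"type":"object","properties":{"dp":{"type":"array"},"twist":{"type":"array"},"fingers":{"type":"array"},"newtons":{"type":"number"}},"required":["dp","twist","fingers"]}

```bash
mkdir -p pics; python3 - <<'E'
from bench import ctrl,get_image,calibration
import cv2,numpy as np
for n in("scene","top"):
    c=calibration(n);print(n,{k:np.round(v,4).tolist() if not isinstance(v,str) else v for k,v in c.items()})
    cv2.imwrite(f"pics/{n}0.png",get_image(n)[:,:,::-1])
c=calibration("wrist");print(c)
s=ctrl.get_state();print(s)
E
ls
```

```text
scene {'fx': 577.5779, 'fy': 577.5779, 'cx': 325.7645, 'cy': 240.5016, 'eye': [-0.0691, 0.6173, 1.0466], 'attitude': [0.3512, -0.8444, -2.1987]}
top {'fx': 550.2598, 'fy': 550.2598, 'cx': 311.6268, 'cy': 241.8129, 'eye': [0.4037, 0.0691, 1.4891], 'attitude': [0.0397, -0.0493, -1.5855]}
{'fx': 361.68822710207894, 'fy': 361.68822710207894, 'cx': 323.20764232098435, 'cy': 234.6538240945204, 'hand_eye': array([[ 3.59829894e-05,  9.60887511e-01,  2.76938966e-01,
         7.59890872e-02],
       [ 9.99999884e-01, -1.67692595e-04,  4.51907280e-04,
        -1.09192271e-03],
       [ 4.80672675e-04,  2.76938917e-01, -9.60887405e-01,
        -1.62292679e-01],
       [ 0.00000000e+00,  0.00000000e+00,  0.00000000e+00,
         1.00000000e+00]])}
{'time': 0.1, 'joint_positions': array([ 1.30505937,  0.32175547, -0.07009268,  1.45155789,  0.02259585,
        1.37082029, -0.05690318]), 'qd': array([-1.65432482e-04, -1.70013437e-03,  7.67052849e-05, -1.40376831e-03,
       -1.44969074e-03, -1.10431107e-03,  7.65280702e-04]), 'joint_torque': array([-2.20411243e-04, -4.92568803e+01, -4.05640975e-01, -3.13400459e+01,
       -6.41447003e-02,  3.93745839e-02,  3.11695646e-05]), 'position': array([ 0.17934846, -0.62424024,  0.22156422]), 'tool_rot': array([-3.10917851e+00, -4.37942795e-01,  5.20539530e-04]), 'ft_force': array([-0.36257784, -0.07086631, -0.28795622]), 'torque': array([-0.00328841, -0.00317335,  0.01873639]), 'grip_force': 0.0, 'grip_width': 1.005988372906722}
pics
```

View pics/top0.png

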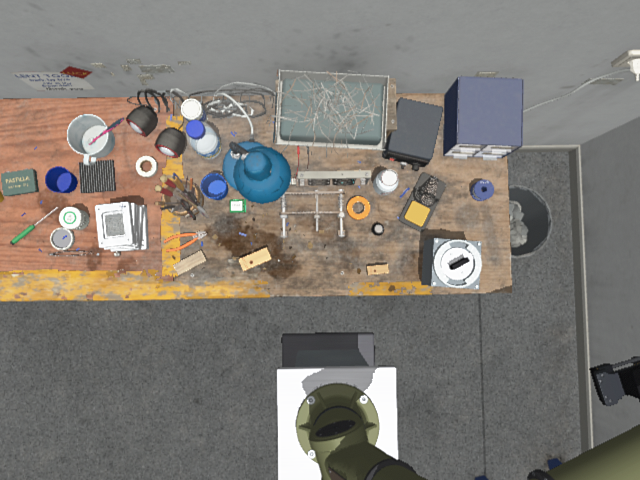

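View pics/scene0.png

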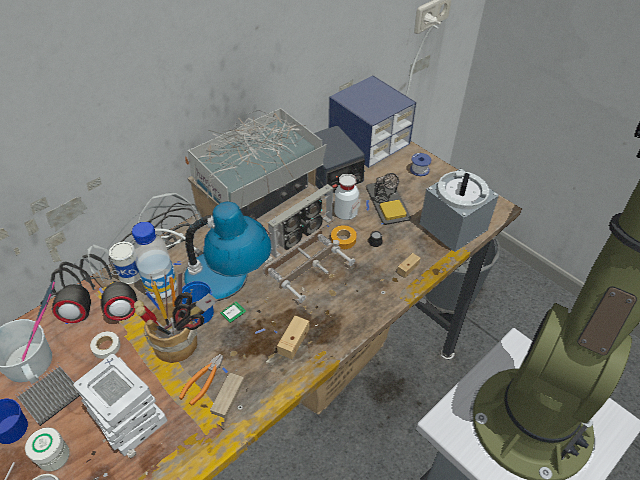

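The top view shows the candidates: the pale block at (255,259), a smaller pale block at (377,269), and a darker flat rest at (189,263). I choose (255,259), which is the larger pale one. The box with its lid is at (457,264), the loupe at (378,229) and the tape at (358,208).

```bash
cat > h.py <<'E'
from bench import ctrl,get_image,calibration
import cv2,numpy as np
from scipy.spatial.transform import Rotation as R
def cam(n,st=None):
    c=calibration(n)
    if n=="wrist":
        H=c["hand_eye"];Rt=R.from_rotvec(st["tool_rot"]).as_matrix()
        return c,Rt@H[:3,:3],Rt@H[:3,3]+st["position"]
    return c,R.from_rotvec(c["attitude"]).as_matrix(),np.array(c["eye"])
def ray(cm,uv,z):
    c,A,e=cm;uv=np.atleast_2d(uv).astype(float)
    d=np.c_[(uv[:,0]-c["cx"])/c["fx"],-(uv[:,1]-c["cy"])/c["fy"],-np.ones(len(uv))]@A.T
    return e+d*((z-e[2])/d[:,2])[:,None]
def proj(cm,p):
    c,A,e=cm;q=(np.atleast_2d(p)-e)@A
    return np.c_[c["cx"]+c["fx"]*q[:,0]/-q[:,2],c["cy"]-c["fy"]*q[:,1]/-q[:,2]]
def blobs(mask,amin=30):
    cs,_=cv2.findContours(mask.astype(np.uint8),cv2.RETR_EXTERNAL,cv2.CHAIN_APPROX_NONE)
    return [k[:,0,:] for k in cs if cv2.contourArea(k)>amin]
def rect(P):  # centre, size, long-axis yaw, of world points
    (cx,cy),(w,h),a=cv2.minAreaRect((np.asarray(P)[:,:2]*1000).astype(np.float32))
    if w<h:w,h,a=h,w,a+90
    a=(a+90)%180-90
    return np.round([cx/1000,cy/1000],4),np.round([w,h],1),round(np.radians(a),3)
E
python3 - <<'E'
from h import *
im=cv2.imread("pics/top0.png");cm=cam("top")
hsv=cv2.cvtColor(im,cv2.COLOR_BGR2HSV)
for x,y in((255,259),(377,269),(189,263),(457,245),(430,270),(458,264)):print((x,y),hsv[y,x])
m=(hsv[...,0]>8)&(hsv[...,0]<30)&(hsv[...,1]>50)&(hsv[...,2]>165);m[:, :170]=0;m[:240]=0;m[288:]=0
for b in blobs(m):print("pale",b.mean(0),rect(ray(cm,b,.034)))
m=hsv[...,2]<50;m[:250]=0;m[280:]=0;m[:,:445]=0;m[:,472:]=0
for b in blobs(m,20):print("handle",b.mean(0),rect(ray(cm,b,.16)))
a=cv2.resize(im[225:300,415:495],(400,375),interpolation=cv2.INTER_CUBIC);b=cv2.resize(im[225:300,215:295],(400,375),interpolation=cv2.INTER_CUBIC)
cv2.imwrite("pics/c1.png",np.hstack([a,b]))
E
```

```text
(255, 259) [ 20  86 239]
(377, 269) [ 19  90 229]
(189, 263) [ 18  58 217]
(457, 245) [100  21 180]
(430, 270) [90 16 64]
(458, 264) [120  14  53]
pale [384.18468468 284.38288288] (array([ 0.374 , -0.1441]), array([224.4,  21.1]), np.float64(1.555))
pale [217.52466368 283.49775785] (array([0.385 , 0.3066]), array([255.4,  28.9]), np.float64(1.555))
pale [357.8974359  274.76923077] (array([ 0.3979, -0.0605]), array([42.4, 12.6]), np.float64(-1.368))
pale [377.76271186 269.42372881] (array([ 0.4101, -0.1146]), array([57.7, 25.1]), np.float64(-1.496))
pale [392.61290323 256.70967742] (array([ 0.4424, -0.1564]), array([27.6, 22.7]), np.float64(0.299))
pale [496.85882353 269.90588235] (array([ 0.409 , -0.4244]), array([100.1,  82.7]), np.float64(-0.0))
pale [254.51282051 258.91025641] (array([0.443 , 0.2112]), array([82.4, 35.3]), np.float64(-1.174))
pale [393.41818182 246.61818182] (array([ 0.4716, -0.1557]), array([53.1, 21.2]), np.float64(1.556))
pale [504.         243.38235294] (array([ 0.4739, -0.4495]), array([29.3, 18.6]), np.float64(1.556))
pale [182.96875 255.39375] (array([0.4475, 0.3881]), array([97.8, 92.3]), np.float64(-0.001))
handle [458.72972973 262.86486486] (array([ 0.4227, -0.2935]), array([45.7, 10.7]), np.float64(-1.126))
```

View pics/c1.png

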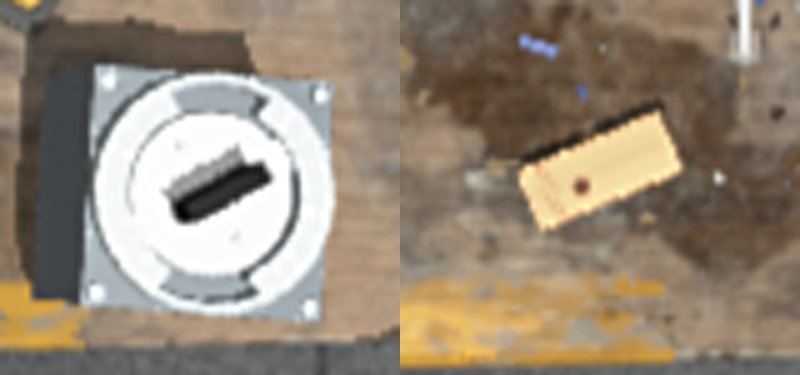

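The crop confirms that the large pale block is the offcut. It also shows the box with its notches at the top and bottom of the collar, and the black bar handle in the middle. Next I turn the tool and travel to above the box.

Request:
apply_moves(
  dp=[
    [0,0,0],
    [0,0,0],
    [0,0,0],
    [0,0,0],
    [0,0,0],
    [0,0,0],
    [0,0,0],
    [0,0,0],
    [0,0,0],
    [0,0,0],
  ],
  twist=[
    [0,0,0.14],
    [0,0,0.14],
    [0,0,0.14],
    [0,0,0.14],
    [0,0,0.14],
    [0,0,0.14],
    [0,0,0.14],
    [0,0,0.14],
    [0,0,0.14],
    [0,0,0.14],
  ],
  fingers=[0.5,0.5,0.5,0.5,0.5,0.5,0.5,0.5,0.5,0.5],
)

```text
time: 1.1
position: [0.1794, -0.6244, 0.2219]
tool_rot: [-2.656, 1.676, 0.001]
ft_force: [0.3, 0.2, 0.8]
grip_width: 0.502
grip_force: 0.0
```

Request:
apply_moves(
  dp=[
    [-0.019,-0.036,0],
    [-0.019,-0.036,0],
    [-0.019,-0.036,0],
    [-0.019,-0.036,0],
    [-0.019,-0.036,0],
    [-0.019,-0.036,0],
    [-0.019,-0.036,0],
    [-0.019,-0.036,0],
    [-0.019,-0.036,0],
    [-0.019,-0.036,0],
  ],
  twist=[
    [0,0,0],
    [0,0,0],
    [0,0,0],
    [0,0,0],
    [0,0,0],
    [0,0,0],
    [0,0,0],
    [0,0,0],
    [0,0,0],
    [0,0,0],
  ],
  fingers=[0.5,0.5,0.5,0.5,0.5,0.5,0.5,0.5,0.5,0.5],
)

```text
time: 2.1
position: [0.4213, -0.2953, 0.2223]
tool_rot: [2.661, -1.669, -0.001]
ft_force: [1.6, -0.2, -0.3]
grip_width: 0.502
grip_force: 0.0
```

```bash
cat >> h.py <<'E'
def yaw(st):
    x=R.from_rotvec(st["tool_rot"]).as_matrix()[:,0];return np.arctan2(x[1],x[0])
def go(st,p,psi):
    "remaining shift in present tool axes, and turn in tool axes, to tool-down at p with tool x at yaw psi"
    T=R.from_rotvec(st["tool_rot"]);G=R.from_euler("z",psi)*R.from_euler("x",np.pi)
    print("dp",np.round(T.inv().apply(np.array(p)-st["position"]),4),"dp after turn",np.round(G.inv().apply(np.array(p)-st["position"]),4),"turn",np.round((T.inv()*G).as_rotvec(),4))
def show(st):
    print("t",round(st["time"],2),"p",np.round(st["position"],4),"yaw",round(yaw(st),3),"tilt",np.round(R.from_rotvec(st["tool_rot"]).as_matrix()[:,2],3),"F",np.round(st["ft_force"],1),"w",round(st["grip_width"],3),"g",round(st["grip_force"],1))
E
python3 - <<'E'
from h import *
im=cv2.imread("pics/top0.png");cm=cam("top")
s=np.array([(108,80),(320,93),(310,308),(96,292)])/5+[415,225]-.4
P=ray(cm,s,.12);print(np.round(P,4).tolist(),P.mean(0),[np.arctan2(*(P[i]-P[j])[[1,0]]).round(3) for i,j in((0,3),(1,2))])
st=ctrl.get_state();show(st);w=get_image("wrist");cv2.imwrite("pics/w1.png",w[:,:,::-1])
print(st["joint_positions"].round(2))
E
```

```text
[[0.4795, -0.2506, 0.12], [0.4714, -0.3564, 0.12], [0.3645, -0.348, 0.12], [0.3741, -0.2417, 0.12]] [ 0.42237296 -0.29917446  0.12      ] [np.float64(-0.085), np.float64(-0.079)]
t 2.1 p [ 0.4213 -0.2953  0.2223] yaw -1.12 tilt [-0.  0. -1.] F [ 1.6 -0.2 -0.3] w 0.502 g 0.0
[ 0.74  0.04 -0.19  1.78  0.01  1.32 -2.14]
```

View pics/w1.png

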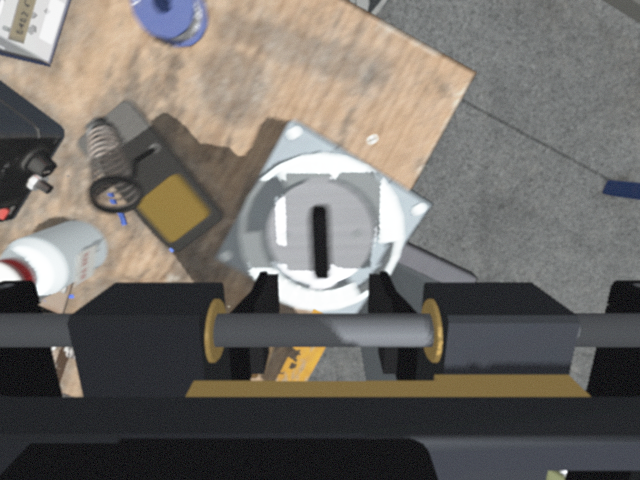

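The wrist view shows the black bar at about (320,240), almost parallel to the finger pads. The box screws are at (293,132), (421,208) and (227,257).

```bash
python3 - <<'E'
from h import *
st=ctrl.get_state();cm=cam("wrist",st);im=cv2.imread("pics/w1.png")
g=im.max(2);m=g<70;m[:195]=0;m[285:]=0;m[:,300:345]&=True;m[:,:300]=0;m[:,345:]=0
for b in blobs(m):print("handle px",b.min(0),b.max(0),rect(ray(cm,b,.16)),rect(ray(cm,b,.15)))
P=ray(cm,[(293,132),(421,208),(227,257)],.12);print(P.round(4),(P[1]+P[2])/2)
print([np.arctan2(*(P[i]-P[j])[[1,0]]).round(3) for i,j in((0,1),(2,0))])
print(proj(cam("wrist",st),[[.4224,-.2992,.12],[.4224,-.2975,.16]]))
go(st,[.4224,-.2975,.136],-1.08)
E
```

```text
handle px [313 207] [326 276] (array([ 0.431 , -0.2905]), array([47.2,  8.3]), np.float64(-1.072)) (array([ 0.4297, -0.2876]), array([49.3,  8.7]), np.float64(-1.072))
[[ 0.4788 -0.3436  0.12  ]
 [ 0.3703 -0.3367  0.12  ]
 [ 0.4852 -0.2362  0.12  ]] [ 0.42776987 -0.28644365  0.12      ]
[np.float64(-0.064), np.float64(1.512)]
[[335.89903055 221.48489318]
 [336.57416677 238.8310677 ]]
dp [0.0072 0.0084 0.0863] dp after turn [0.0067 0.0083 0.0864] turn [-0.0044  0.0026 -0.03  ]
```

```bash
python3 - <<'E'
from h import *
im=cv2.imread("pics/scene0.png");cs=cam("scene");ct=cam("top");st=ctrl.get_state();cw=cam("wrist",st)
for n,p in(("top",[.4224,-.2992,.12]),("wrist",[.4278,-.2864,.12])):print(n,proj(cs,[p]),proj(ct,[p]))
T=R.from_rotvec(st["tool_rot"]).as_matrix()
print("tips in wrist",proj(cw,np.array([[0,.022,0],[0,-.022,0],[0,0,0]])@T.T+st["position"]))
a=cv2.resize(im[165:265,410:510],(400,400),interpolation=cv2.INTER_CUBIC)
t=get_image("top")[:,:,::-1];t=cv2.resize(t[220:300,410:490],(400,400),interpolation=cv2.INTER_CUBIC)
cv2.imwrite("pics/c2.png",np.hstack([a,t]))
E
```

```text
top [[462.24964668 190.71907922]] [[456.31380425 263.19195449]]
wrist [[457.01170912 192.1179236 ]] [[451.11859949 261.1012242 ]]
tips in wrist [[369.03172582 289.60095555]
 [278.92077888 289.63030648]
 [323.98084727 289.61562952]]
```

View pics/c2.png

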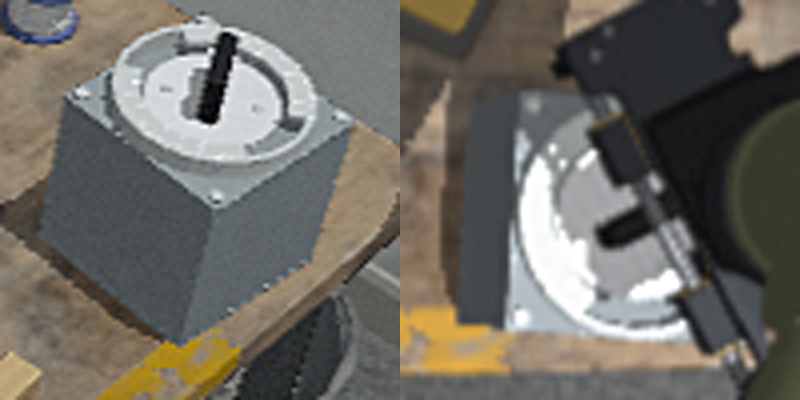

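Request:
apply_moves(
  dp=[
    [0,0,0.025],
    [0,0,0.025],
    [0,0,0],
  ],
  twist=[
    [0,0,-0.04],
    [0,0,0],
    [0,0,0],
  ],
  fingers=[0.5,0.5,0.5],
)

```text
time: 2.5
position: [0.4182, -0.2957, 0.1689]
tool_rot: [-2.694, 1.616, 0.012]
ft_force: [-0.7, -0.8, -0.5]
grip_width: 0.5
grip_force: 0.0
```

```bash
python3 - <<'E'
from h import *
st=ctrl.get_state();show(st);w=get_image("wrist")[:,:,::-1];cv2.imwrite("pics/w2.png",w)
cm=cam("wrist",st);T=R.from_rotvec(st["tool_rot"]).as_matrix()
print("tips",proj(cm,np.array([[0,.022,0],[0,-.022,0],[0,0,0]])@T.T+st["position"]).round(1).tolist())
print("handle by top",proj(cm,[[.4227,-.2935,.16]]),"box",proj(cm,[[.4224,-.2992,.12]]))
E
```

```text
t 2.5 p [ 0.4182 -0.2957  0.1689] yaw -1.08 tilt [-0.006  0.004 -1.   ] F [-0.7 -0.8 -0.5] w 0.5 g 0.0
tips [[369.1, 289.6], [279.0, 289.6], [324.0, 289.6]]
handle by top [[314.20512184 281.81192515]] box [[320.22680037 247.88379739]]
```

View pics/w2.png

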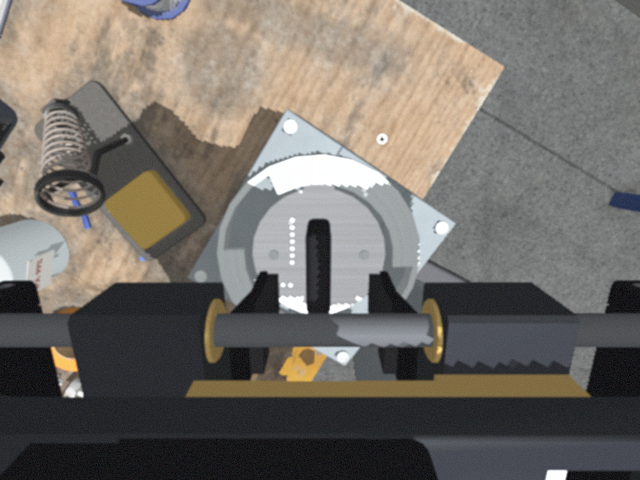

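All four screws are now visible at (290,127), (442,228), (343,357) and (201,276). Their mean agrees with the position from the top camera, and the bar is vertical at column 318. I descend and grip.

Request:
apply_moves(
  dp=[
    [0.005,-0.0025,0],
    [0,0,0.011],
    [0,0,0.011],
    [0,0,0.011],
    [0,0,0],
    [0,0,0],
    [0,0,0],
    [0,0,0],
  ],
  twist=[
    [0,0,0],
    [0,0,0],
    [0,0,0],
    [0,0,0],
    [0,0,0],
    [0,0,0],
    [0,0,0],
    [0,0,0],
  ],
  fingers=[0.5,0.5,0.5,0.5,0.5,1,1,1],
  newtons=25,
)

```text
time: 3.35
position: [0.4257, -0.3004, 0.1401]
tool_rot: [2.694, -1.615, 0.002]
ft_force: [0.6, 0.8, -0.0]
grip_width: 0.309
grip_force: 0.0
```

```bash
python3 - <<'E'
from h import *
st=ctrl.get_state();show(st);go(st,[.4224,-.2992,.136],-.08);print(st["joint_positions"].round(2))
E
```

```text
t 3.35 p [ 0.4257 -0.3004  0.1401] yaw -1.08 tilt [ 0.001 -0.001 -1.   ] F [ 0.6  0.8 -0. ] w 0.309 g 0.0
dp [-0.0026  0.0023  0.0041] dp after turn [-0.0034 -0.0009  0.0041] turn [ 1.0000e-04 -1.1000e-03 -1.0002e+00]
[ 0.74  0.11 -0.19  1.87  0.02  1.16 -2.11]
```

Request:
apply_moves(
  dp=[
    [-0.0015,0.001,0.003],
    [0,0,0],
    [0,0,0],
    [0,0,0],
    [0,0,0],
  ],
  twist=[
    [0,0,0],
    [0,0,0],
    [0,0,0],
    [0,0,0],
    [0,0,0],
  ],
  fingers=[1,1,1,1,1],
)

```text
time: 3.85
position: [0.4237, -0.2993, 0.1364]
tool_rot: [2.694, -1.615, -0.0]
ft_force: [0.7, 0.3, -2.3]
grip_width: 0.148
grip_force: 25.0
```

Request:
apply_moves(
  dp=[
    [0,0,0],
    [0,0,0],
    [0,0,0],
    [0,0,0],
    [0,0,0],
    [0,0,0],
    [0,0,0],
    [0,0,0],
    [0,0,0],
    [0,0,0],
  ],
  twist=[
    [0,0,-0.1],
    [0,0,-0.1],
    [0,0,-0.1],
    [0,0,-0.1],
    [0,0,-0.1],
    [0,0,-0.1],
    [0,0,-0.1],
    [0,0,-0.1],
    [0,0,-0.1],
    [0,0,-0.1],
  ],
  fingers=[1,1,1,1,1,1,1,1,1,1],
)

```text
time: 4.85
position: [0.4238, -0.2993, 0.1365]
tool_rot: [3.139, -0.119, -0.0]
ft_force: [-1.3, 0.1, -0.9]
grip_width: 0.151
grip_force: 25.0
```

```bash
python3 - <<'E'
from h import *
st=ctrl.get_state();show(st);print(st["torque"].round(2))
t=get_image("top")[:,:,::-1];w=get_image("wrist")[:,:,::-1]
cv2.imwrite("pics/w3.png",w)
E
```

```text
t 4.85 p [ 0.4238 -0.2993  0.1365] yaw -0.076 tilt [-0. -0. -1.] F [-1.3  0.1 -0.9] w 0.151 g 25.0
[ 0.02  0.03 -0.02]
```

View pics/w3.png

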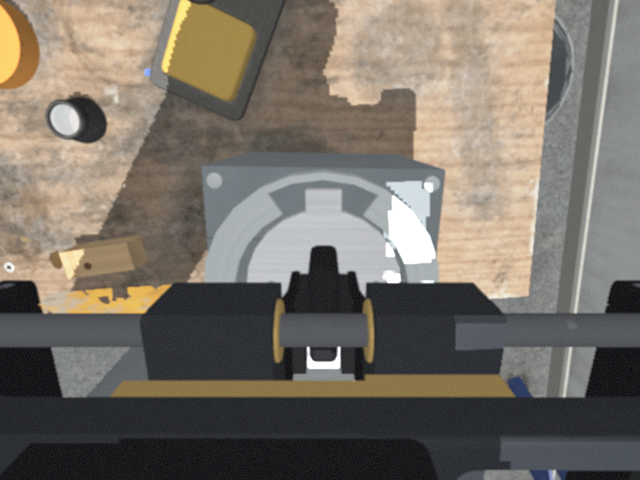

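The ear sits in the notch at (323,200). I lift the lid and carry it to the free spot.

Request:
apply_moves(
  dp=[
    [0,0,-0.01],
    [0,0,-0.02],
    [0,0,-0.025],
    [0,0,-0.025],
    [0,0,0],
  ],
  twist=[
    [0,0,0],
    [0,0,0],
    [0,0,0],
    [0,0,0],
    [0,0,0],
  ],
  fingers=[1,1,1,1,1],
)

```text
time: 5.45
position: [0.426, -0.3006, 0.2212]
tool_rot: [3.134, -0.129, 0.01]
ft_force: [0.3, 0.0, -0.4]
grip_width: 0.147
grip_force: 25.0
```

Request:
apply_moves(
  dp=[
    [-0.001,-0.032,0],
    [-0.001,-0.032,0],
    [-0.001,-0.032,0],
    [-0.001,-0.032,0],
    [-0.001,-0.032,0],
    [-0.001,-0.032,0],
    [-0.001,-0.032,0],
    [-0.001,-0.032,0],
    [0,-0.032,0],
    [0,-0.032,0],
  ],
  twist=[
    [0,0,0],
    [0,0,0],
    [0,0,0],
    [0,0,0],
    [0,0,0],
    [0,0,0],
    [0,0,0],
    [0,0,0],
    [0,0,0],
    [0,0,0],
  ],
  fingers=[1,1,1,1,1,1,1,1,1,1],
)

```text
time: 6.45
position: [0.441, 0.0216, 0.2161]
tool_rot: [3.139, -0.128, -0.0]
ft_force: [0.9, 0.3, -1.0]
grip_width: 0.149
grip_force: 25.0
```

Request:
apply_moves(
  dp=[
    [0,0,0],
    [0,0,0.03],
    [0,0,0.03],
    [0,0,0.03],
    [0,0,0.03],
    [0,0,0.03],
    [0,0,0.02],
    [0,0,0],
    [0,0,0],
  ],
  twist=[
    [0,0,0],
    [0,0,0],
    [0,0,0],
    [0,0,0],
    [0,0,0],
    [0,0,0],
    [0,0,0],
    [0,0,0],
    [0,0,0],
  ],
  fingers=[1,1,1,1,1,1,1,1,1],
)

```text
time: 7.35
position: [0.4413, 0.02, 0.0466]
tool_rot: [-3.139, 0.127, 0.001]
ft_force: [0.5, 0.2, -0.5]
grip_width: 0.148
grip_force: 25.0
```

```bash
python3 - <<'E'
from h import *
st=ctrl.get_state();show(st);go(st,[.44,.02,.0225],-.076);print(st["joint_positions"].round(2))
E
```

```text
t 7.35 p [0.4413 0.02   0.0466] yaw -0.081 tilt [-0.001  0.    -1.   ] F [ 0.5  0.2 -0.5] w 0.148 g 25.0
dp [-0.0013  0.0001  0.0241] dp after turn [-0.0013  0.0001  0.0241] turn [-0.0001  0.0006 -0.0051]
[ 0.5   0.09 -0.62  2.12  0.06  0.95 -1.81]
```

Request:
apply_moves(
  dp=[
    [0,0,0.01],
    [0,0,0.006],
    [0,0,0.004],
    [0,0,0.003],
    [0,0,0],
    [0,0,0],
  ],
  twist=[
    [0,0,0],
    [0,0,0],
    [0,0,0],
    [0,0,0],
    [0,0,0],
    [0,0,0],
  ],
  fingers=[1,1,1,1,1,1],
)

```text
time: 7.95
position: [0.4415, 0.0203, 0.0236]
tool_rot: [3.139, -0.126, 0.0]
ft_force: [-0.3, -0.8, -0.6]
grip_width: 0.149
grip_force: 25.0
```

```bash
python3 - <<'E'
from h import *
st=ctrl.get_state();show(st)
E
```

```text
t 7.95 p [0.4415 0.0203 0.0236] yaw -0.08 tilt [ 0. -0. -1.] F [-0.3 -0.8 -0.6] w 0.149 g 25.0
```

Request:
apply_moves(
  dp=[
    [0,0,0.001],
    [0,0,0.001],
    [0,0,0],
  ],
  twist=[
    [0,0,0],
    [0,0,0],
    [0,0,0],
  ],
  fingers=[1,1,1],
)

```text
time: 8.25
position: [0.4418, 0.0203, 0.0223]
tool_rot: [3.139, -0.126, 0.001]
ft_force: [-1.6, 0.3, 5.0]
grip_width: 0.144
grip_force: 25.0
```

Request:
apply_moves(
  dp=[
    [0,0,0],
    [0,0,0],
    [0,0,0],
    [0,0,0],
    [0,0,0],
    [0,0,-0.02],
    [0,0,-0.03],
    [0,0,-0.03],
    [0,0,-0.03],
    [0,0,-0.03],
  ],
  twist=[
    [0,0,0],
    [0,0,0],
    [0,0,0],
    [0,0,0],
    [0,0,0],
    [0,0,0],
    [0,0,0],
    [0,0,0],
    [0,0,0],
    [0,0,0],
  ],
  fingers=[0.4,0.4,0.4,0.4,0.4,0.4,0.3,0.2,0,0],
)

```text
time: 9.25
position: [0.4412, 0.0204, 0.1627]
tool_rot: [3.139, -0.126, 0.0]
ft_force: [0.4, -0.2, -0.3]
grip_width: 0.88
grip_force: 0.0
```

```bash
python3 - <<'E'
from h import *
st=ctrl.get_state();show(st)
im=get_image("scene")[:,:,::-1];cv2.imwrite("pics/s2.png",im)
go(st,[.443,.211,.16],-.076)
cs=cam("scene");print(proj(cs,[[.4415,.0203,.046]]))
hsv=cv2.cvtColor(im,cv2.COLOR_BGR2HSV)
E
```

```text
t 9.25 p [0.4412 0.0204 0.1627] yaw -0.08 tilt [ 0. -0. -1.] F [ 0.4 -0.2 -0.3] w 0.88 g 0.0
dp [-0.0135 -0.1902  0.0027] dp after turn [-0.0127 -0.1902  0.0027] turn [ 0.0002 -0.0001 -0.004 ]
[[359.16494334 279.10408807]]
```

View pics/s2.png

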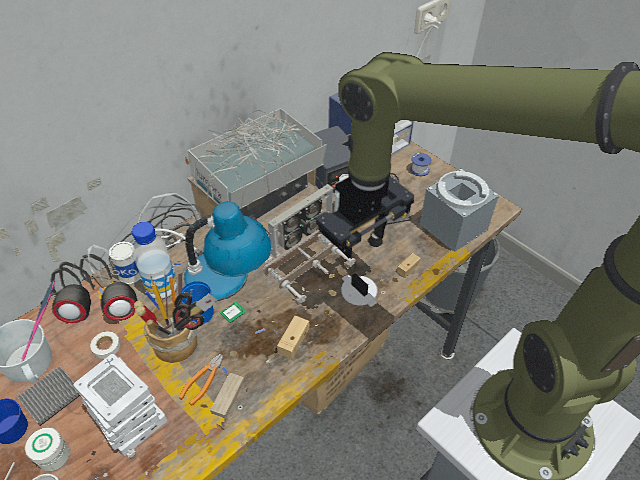

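The scene view shows the lid lying flat on the bench at (360,290) with its handle up, and the chute open. Next is the offcut. I will grip it near its left end with the tool leaning left, then pitch 90° so it stands.

Request:
apply_moves(
  dp=[
    [-0.002,-0.032,0],
    [-0.002,-0.032,0],
    [-0.002,-0.032,0],
    [-0.002,-0.032,0],
    [-0.002,-0.032,0],
    [-0.002,-0.03,0],
    [0,0,0],
    [0,0,0],
    [0,0,0],
    [0,0,0],
  ],
  twist=[
    [0,0,0],
    [0,0,0],
    [0,0,0],
    [0,0,0],
    [0,0,0],
    [0,0,0],
    [0,0,-0.14],
    [0,0,-0.14],
    [0,0,-0.14],
    [0,0,-0.14],
  ],
  fingers=[0,0,0,0,0,0,0,0,0,0],
)

```text
time: 10.3
position: [0.4446, 0.2108, 0.1612]
tool_rot: [-3.049, -0.756, 0.0]
ft_force: [0.1, -0.6, -0.3]
grip_width: 0.998
grip_force: 0.0
```

Request:
apply_moves(
  dp=[
    [0,0,0],
    [0,0,0],
    [0,0,0],
    [0,0,0],
    [0,0,0],
    [0,0,0],
    [0,0,0],
    [0,0,0],
    [0,0,0],
    [0,0,0],
  ],
  twist=[
    [0,0,-0.14],
    [0,0,-0.14],
    [0,0,-0.14],
    [0,0,-0.14],
    [0,0,-0.14],
    [0,0,-0.14],
    [0,0,-0.14],
    [0,0,-0.14],
    [0,0,-0.14],
    [0,0,-0.14],
  ],
  fingers=[0,0,0,0,0,0,0,0,0,0],
)

```text
time: 11.3
position: [0.4446, 0.2106, 0.1613]
tool_rot: [-1.846, -2.542, 0.0]
ft_force: [0.5, -0.3, -0.0]
grip_width: 0.999
grip_force: 0.0
```

Request:
apply_moves(
  dp=[
    [0,0,0],
    [0,0,0],
    [0,0,0],
    [0,0,0],
  ],
  twist=[
    [0,0,-0.08],
    [0,0,0],
    [0,0,0],
    [0,0,0],
  ],
  fingers=[0,0,0,0],
)

```text
time: 11.7
position: [0.4447, 0.2106, 0.1614]
tool_rot: [1.752, 2.608, -0.0]
ft_force: [0.4, 0.7, 0.1]
grip_width: 1.0
grip_force: 0.0
```

```bash
python3 - <<'E'
from h import *
st=ctrl.get_state();show(st);w=get_image("wrist")[:,:,::-1];cv2.imwrite("pics/w4.png",w)
cm=cam("wrist",st);print(st["joint_positions"].round(2))
hsv=cv2.cvtColor(w,cv2.COLOR_BGR2HSV)
m=((hsv[...,0]>12)&(hsv[...,0]<26)&(hsv[...,1]>55)&(hsv[...,2]>190)).astype(np.uint8)
m=cv2.morphologyEx(m,cv2.MORPH_OPEN,np.ones((5,5)))
for b in blobs(m,800):print(b.min(0),b.max(0),rect(ray(cm,b,.034)))
E
```

```text
t 11.7 p [0.4447 0.2106 0.1614] yaw 1.958 tilt [-0. -0. -1.] F [0.4 0.7 0.1] w 1.0 g 0.0
[ 0.43  0.09 -0.96  1.89  0.08  1.2  -0.17]
[365 100] [393 148] (array([0.4538, 0.3024]), array([35. , 21.2]), np.float64(-1.093))
[477  61] [512 111] (array([0.521 , 0.3594]), array([37. , 18.2]), np.float64(-1.396))
[537   0] [629  42] (array([0.5577, 0.4208]), array([62.3, 26.6]), np.float64(0.387))
[205   0] [321 226] (array([0.3748, 0.2738]), array([176.8,  53. ]), np.float64(-1.566))
```

View pics/w4.png

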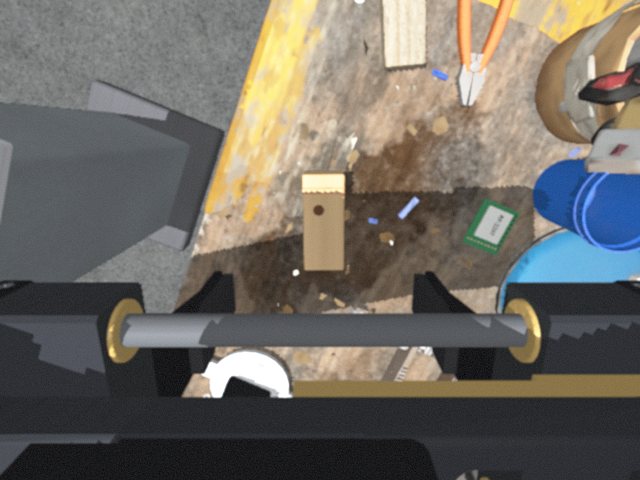

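The offcut appears as the rectangle (303,174)–(345,270), aligned with the image's vertical axis. The wood rest is at (403,30) and the pliers at (475,60).

```bash
python3 - <<'E'
from h import *
st=ctrl.get_state();cm=cam("wrist",st)
P=ray(cm,[(302.5,173.5),(345.5,173.5),(345,270.5),(303.5,270.5)],.034)
print(rect(P),P.mean(0).round(4));C=P.mean(0);C[2]=.017
C[:2]=(C[:2]+[.443,.2112])/2;print(C)
print("rest",ray(cm,[(403,40)],.016),"plier tip",ray(cm,[(470,105)],.01))
psi=1.965;u=np.array([np.cos(psi),np.sin(psi),0]);z=np.array([0,0,1.])
th=.70
t=-u*np.sin(th)-z*np.cos(th)
gp=C+.018*u+.009*z
tcp=gp+.019*t
print("gp",gp,"tcp",tcp,"pre",tcp-.08*t)
T=R.from_rotvec(st["tool_rot"])
for q in(tcp-.08*t,tcp):print(np.round(T.inv().apply(q-st["position"]),4))
E
```

```text
(array([0.4445, 0.2138]), array([82.6, 35.6]), np.float64(-1.182)) [0.4444 0.2137 0.034 ]
[0.44371031 0.21246617 0.017     ]
rest [[0.44705069 0.36692518 0.016     ]] plier tip [[0.51920505 0.34605094 0.01      ]]
gp [0.43679699 0.22908562 0.026     ] tcp [0.4414981  0.21778427 0.011468  ] pre [0.42170397 0.2653689  0.07265537]
[ 0.0594 -0.0005  0.0888]
[ 0.0078 -0.0002  0.15  ]
```

Request:
apply_moves(
  dp=[
    [0.012,0,0],
    [0.012,0,0],
    [0.012,0,0],
    [0.012,0,0],
    [0.012,0,0],
    [0,0,0],
    [0,0,0],
  ],
  twist=[
    [0,-0.14,0],
    [0,-0.14,0],
    [0,-0.14,0],
    [0,-0.14,0],
    [0,-0.14,0],
    [0,0,0],
    [0,0,0],
  ],
  fingers=[0,0,0,0,0,0,0],
)

```text
time: 12.45
position: [0.4217, 0.2647, 0.1434]
tool_rot: [1.395, 2.092, -0.513]
ft_force: [-0.0, -0.4, -0.0]
grip_width: 1.001
grip_force: 0.0
```

```bash
python3 - <<'E'
from h import *
st=ctrl.get_state();show(st);T=R.from_rotvec(st["tool_rot"]);M=T.as_matrix();print(M.round(3),st["joint_positions"].round(2))
for q in([.4217,.2654,.0727],[.4415,.2178,.0115]):print(np.round(T.inv().apply(np.array(q)-st["position"]),4))
E
```

```text
t 12.45 p [0.4217 0.2647 0.1434] yaw 1.967 tilt [ 0.244 -0.595 -0.765] F [-0.  -0.4 -0. ] w 1.001 g 0.0
[[-0.296  0.924  0.244]
 [ 0.706  0.383 -0.595]
 [-0.643 -0.004 -0.765]] [-0.27  0.49 -0.92  1.77  0.82  1.69 -1.01]
[0.046  0.0005 0.0537]
[0.0459 0.0008 0.1337]
```

Request:
apply_moves(
  dp=[
    [0.0153,0,0.018],
    [0.0153,0,0.018],
    [0.0153,0,0.018],
    [0,0.0006,0.02],
    [0,0,0.02],
    [0,0,0.02],
    [0,0,0.01],
    [0,0,0],
    [0,0,0],
  ],
  twist=[
    [0,0,0],
    [0,0,0],
    [0,0,0],
    [0,0,0],
    [0,0,0],
    [0,0,0],
    [0,0,0],
    [0,0,0],
    [0,0,0],
  ],
  fingers=[0,0,0,0,0,0,0,0,0],
)

```text
time: 13.35
position: [0.441, 0.2219, 0.0212]
tool_rot: [1.4, 2.086, -0.51]
ft_force: [1.0, 0.4, -0.3]
grip_width: 0.999
grip_force: 0.0
```

```bash
python3 - <<'E'
from h import *
st=ctrl.get_state();show(st);T=R.from_rotvec(st["tool_rot"]);print(T.as_matrix().round(3),st["joint_positions"].round(2))
print(np.round(T.inv().apply(np.array([.4415,.2178,.0115])-st["position"]),4))
E
```

```text
t 13.35 p [0.441  0.2219 0.0212] yaw 1.959 tilt [ 0.245 -0.596 -0.765] F [ 1.   0.4 -0.3] w 0.999 g 0.0
[[-0.29   0.925  0.245]
 [ 0.708  0.379 -0.596]
 [-0.644  0.001 -0.765]] [-0.25  0.62 -0.84  1.89  0.95  1.51 -1.13]
[ 0.0032 -0.0011  0.01  ]
```

Request:
apply_moves(
  dp=[
    [0.002,-0.001,0.009],
    [0,0,0],
    [0,0,0],
    [0,0,0],
    [0,0,0],
    [0,0,0],
    [0,0,0],
    [0,0,0],
    [0,0,0],
    [0,0,0],
  ],
  twist=[
    [0,0,0],
    [0,0,0],
    [0,0,0],
    [0,0,0],
    [0,0,0],
    [0,0,0],
    [0,0,0],
    [0,0,0],
    [0,0,0],
    [0,0,0],
  ],
  fingers=[0,1,1,1,1,1,1,1,1,1],
  newtons=30,
)

```text
time: 14.35
position: [0.4415, 0.2174, 0.0127]
tool_rot: [1.4, 2.087, -0.511]
ft_force: [-0.5, 0.2, 0.0]
grip_width: 0.389
grip_force: 30.0
```

```bash
python3 - <<'E'
from h import *
st=ctrl.get_state();show(st);T=R.from_rotvec(st["tool_rot"]);print(T.as_matrix().round(3))
E
```

```text
t 14.35 p [0.4415 0.2174 0.0127] yaw 1.96 tilt [ 0.244 -0.596 -0.765] F [-0.5  0.2  0. ] w 0.389 g 30.0
[[-0.29   0.925  0.244]
 [ 0.708  0.379 -0.596]
 [-0.644  0.    -0.765]]
```

Request:
apply_moves(
  dp=[
    [-0.016,0,-0.019],
    [-0.016,0,-0.019],
    [-0.016,0,-0.019],
    [-0.016,0,-0.019],
    [0,0,0],
    [0,0,0],
    [0,0,0],
    [0,0,0],
    [0,0,0],
    [0,0,0],
  ],
  twist=[
    [0,0,0],
    [0,0,0],
    [0,0,0],
    [0,0,0],
    [0,0.1428,0],
    [0,0.1428,0],
    [0,0.1428,0],
    [0,0.1428,0],
    [0,0.1428,0],
    [0,0.1428,0],
  ],
  fingers=[1,1,1,1,1,1,1,1,1,1],
)

```text
time: 15.35
position: [0.4421, 0.2173, 0.1131]
tool_rot: [-1.675, -2.498, -0.138]
ft_force: [0.5, -0.2, -1.0]
grip_width: 0.387
grip_force: 30.0
```

Request:
apply_moves(
  dp=[
    [0,0,0],
    [0,0,0],
    [0,0,0],
    [0,0,0],
    [0,0,0],
    [0,0,0],
    [0,0,0],
  ],
  twist=[
    [0,0.1428,0],
    [0,0.1428,0],
    [0,0.1428,0],
    [0,0.1428,0],
    [0,0.1428,0],
    [0,0,0],
    [0,0,0],
  ],
  fingers=[1,1,1,1,1,1,1],
)

```text
time: 16.05
position: [0.4411, 0.2177, 0.1119]
tool_rot: [-1.309, -1.949, -0.607]
ft_force: [0.3, 0.7, 0.2]
grip_width: 0.39
grip_force: 30.0
```

```bash
python3 - <<'E'
from h import *
st=ctrl.get_state();show(st);T=R.from_rotvec(st["tool_rot"]);M=T.as_matrix();print(M.round(3),st["joint_positions"].round(2))
print("angle",np.arcsin(M[2,0])+np.arcsin(.644), "want 1.5708")
print("TCP z at bench",.041+.018+.019*M[2,2])
im=get_image("scene")[:,:,::-1];w=get_image("wrist")[:,:,::-1]
cv2.imwrite("pics/s3.png",np.hstack([im[180:430,180:480],cv2.resize(w,(333,250))]))
E
```

```text
t 16.05 p [0.4411 0.2177 0.1119] yaw 1.958 tilt [-0.291  0.708 -0.644] F [0.3 0.7 0.2] w 0.39 g 30.0
[[-0.243  0.925 -0.291]
 [ 0.596  0.379  0.708]
 [ 0.765 -0.001 -0.644]] [ 0.93  0.66 -1.11  1.9  -0.28  1.17  0.38]
angle 1.570538995730988 want 1.5708
TCP z at bench 0.04676028024782228
```

View pics/s3.png

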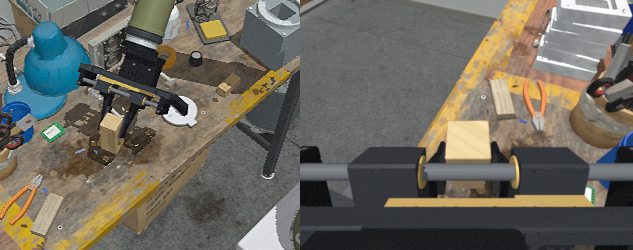

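The offcut is now held upright, with its light end face up. I lower it to the bench.

Request:
apply_moves(
  dp=[
    [-0.011,0,0.0093],
    [-0.011,0,0.0093],
    [-0.011,0,0.0093],
    [-0.011,0,0.0093],
    [-0.0015,0,0.0013],
    [-0.0015,0,0.0013],
    [0,0,0],
    [0,0,0],
  ],
  twist=[
    [0,0,0],
    [0,0,0],
    [0,0,0],
    [0,0,0],
    [0,0,0],
    [0,0,0],
    [0,0,0],
    [0,0,0],
  ],
  fingers=[1,1,1,1,1,1,1,1],
)

```text
time: 16.95
position: [0.4417, 0.2177, 0.0508]
tool_rot: [-1.308, -1.95, -0.609]
ft_force: [0.3, -0.2, -0.6]
grip_width: 0.388
grip_force: 30.0
```

Request:
apply_moves(
  dp=[
    [-0.0015,0,0.0013],
    [0,0,0],
  ],
  twist=[
    [0,0,0],
    [0,0,0],
  ],
  fingers=[1,1],
)

```text
time: 17.15
position: [0.4415, 0.2175, 0.0484]
tool_rot: [-1.309, -1.95, -0.609]
ft_force: [0.4, 0.2, -0.2]
grip_width: 0.389
grip_force: 30.0
```

Request:
apply_moves(
  dp=[
    [-0.0008,0,0.0007],
    [-0.0008,0,0.0007],
    [0,0,0],
  ],
  twist=[
    [0,0,0],
    [0,0,0],
    [0,0,0],
  ],
  fingers=[1,1,1],
)

```text
time: 17.45
position: [0.4415, 0.2176, 0.047]
tool_rot: [-1.308, -1.949, -0.609]
ft_force: [-0.2, -3.0, 5.0]
grip_width: 0.391
grip_force: 30.0
```

The offcut has touched the bench, so I release it and back out along the tool axis.

Request:
apply_moves(
  dp=[
    [0,0,0],
    [0,0,0],
    [0,0,0],
    [0,0,0],
    [0,0,0],
    [0,0,0],
    [0,0,-0.02],
    [0,0,-0.03],
    [0,0,-0.03],
    [0,0,-0.03],
  ],
  twist=[
    [0,0,0],
    [0,0,0],
    [0,0,0],
    [0,0,0],
    [0,0,0],
    [0,0,0],
    [0,0,0],
    [0,0,0],
    [0,0,0],
    [0,0,0],
  ],
  fingers=[0.4,0.2,0,0,0,0,0,0,0,0],
)

```text
time: 18.45
position: [0.4734, 0.139, 0.1179]
tool_rot: [-1.308, -1.95, -0.608]
ft_force: [0.3, -0.1, -0.3]
grip_width: 0.996
grip_force: 0.0
```

```bash
python3 - <<'E'
from h import *
st=ctrl.get_state();show(st)
T=R.from_rotvec(st["tool_rot"]);M=T.as_matrix();print(M.round(3))
w=get_image("wrist")[:,:,::-1];cv2.imwrite("pics/w5.png",w)
im=get_image("scene")[:,:,::-1];cv2.imwrite("pics/s4.png",im)
cm=cam("scene")
hsv=cv2.cvtColor(im,cv2.COLOR_BGR2HSV)
m=(hsv[...,0]>12)&(hsv[...,0]<26)&(hsv[...,1]>55)&(hsv[...,2]>150)
u=np.array([-.386,.922,0]);e=np.array([.4415,.2176,0])+.019*np.array([.291,-.708,0])+.009*u;e[2]=.082
print("expected top",e,proj(cm,[e,e-[0,0,.082]]),"wrist",proj(cam("wrist",st),[e]))
cv2.imwrite("pics/c5.png",np.hstack([cv2.resize(im[240:400,220:380],(480,480)),cv2.resize(w[100:340,260:400],(280,480))]))
E
```

```text
t 18.45 p [0.4734 0.139  0.1179] yaw 1.96 tilt [-0.29   0.708 -0.644] F [ 0.3 -0.1 -0.3] w 0.996 g 0.0
[[-0.244  0.925 -0.29 ]
 [ 0.596  0.38   0.708]
 [ 0.765 -0.    -0.644]]
expected top [0.443555 0.212446 0.082   ] [[291.99713285 319.27106627]
 [293.3272118  341.30705889]] wrist [[323.22328697 210.48298974]]
```

View pics/c5.png

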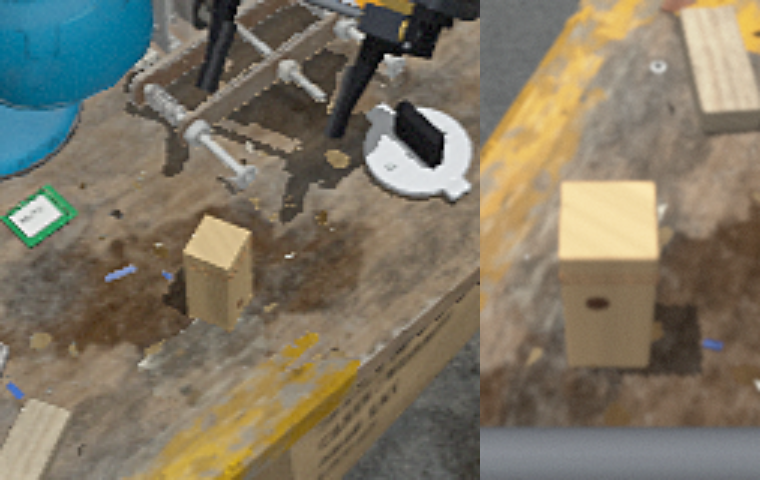

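The offcut stands on end on the bench, let go; its top face in the wrist image is roughly (300,190)–(350,230). I raise the tool and bring it back to vertical.

Request:
apply_moves(
  dp=[
    [0.015,0,-0.013],
    [0.015,0,-0.013],
    [0.015,0,-0.013],
    [0,0,0],
    [0,0,0],
    [0,0,0],
    [0,0,0],
    [0,0,0],
    [0,0,0],
    [0,0,0],
  ],
  twist=[
    [0,0,0],
    [0,0,0],
    [0,0,0],
    [0,-0.145,0],
    [0,-0.145,0],
    [0,-0.145,0],
    [0,-0.145,0],
    [0,-0.145,0],
    [0,-0.146,0],
    [0,0,0],
  ],
  fingers=[0,0,0,0,0,0,0,0,0,0],
)

```text
time: 19.55
position: [0.4711, 0.1459, 0.1787]
tool_rot: [1.731, 2.615, -0.002]
ft_force: [-0.6, 0.9, 0.5]
grip_width: 1.002
grip_force: 0.0
```

```bash
python3 - <<'E'
from h import *
st0=dict(position=np.array([.4734,.139,.1179]),tool_rot=np.array([-1.308,-1.95,-.608]))
P=ray(cam("wrist",st0),[(300,190.5),(347.5,190.5),(350,230),(298.5,230)],.082);print(rect(P),P.mean(0))
st=ctrl.get_state();show(st);C=(P.mean(0)+[.4436,.2124,.082])/2;print(C)
go(st,[C[0],C[1],.2],1.96);print(st["joint_positions"].round(2))
E
```

```text
(array([0.4437, 0.2135]), array([35. , 34.5]), np.float64(-1.174)) [0.44366405 0.21350045 0.082     ]
t 19.55 p [0.4711 0.1459 0.1787] yaw 1.972 tilt [ 0.004 -0.004 -1.   ] F [-0.6  0.9  0.5] w 1.002 g 0.0
[0.44363203 0.21295023 0.082     ]
dp [ 0.0723  0.001  -0.0217] dp after turn [ 0.0724  0.0001 -0.0213] turn [0.0022 0.0055 0.0119]
[ 0.77  0.11 -1.17  1.86  0.11  1.24 -0.03]
```

Request:
apply_moves(
  dp=[
    [0.024,0,0],
    [0.024,0,0],
    [0.0245,0,0],
    [0,0,0.02],
    [0,0,0.02],
    [0,0,0],
    [0,0,0],
  ],
  twist=[
    [0,0,0],
    [0,0,0],
    [0,0,0],
    [0,0,0],
    [0,0,0],
    [0,0,0],
    [0,0,0],
  ],
  fingers=[0,0,0,0,0,0,0],
)

```text
time: 20.25
position: [0.4457, 0.2063, 0.1371]
tool_rot: [-1.749, -2.608, 0.0]
ft_force: [0.3, 0.6, 0.6]
grip_width: 0.998
grip_force: 0.0
```

```bash
python3 - <<'E'
from h import *
st=ctrl.get_state();show(st);go(st,[.4436,.213,.048],1.966)
E
```

```text
t 20.25 p [0.4457 0.2063 0.1371] yaw 1.96 tilt [-0.001  0.001 -1.   ] F [0.3 0.6 0.6] w 0.998 g 0.0
dp [0.0069 0.0007 0.0891] dp after turn [0.0069 0.0006 0.0891] turn [-0.001  -0.0011 -0.0061]
```

Request:
apply_moves(
  dp=[
    [0.007,0.0006,0],
    [0,0,0.03],
    [0,0,0.03],
    [0,0,0.02],
    [0,0,0.009],
    [0,0,0],
    [0,0,0],
    [0,0,0],
    [0,0,0],
    [0,0,0],
  ],
  twist=[
    [0,0,-0.004],
    [0,0,0],
    [0,0,0],
    [0,0,0],
    [0,0,0],
    [0,0,0],
    [0,0,0],
    [0,0,0],
    [0,0,0],
    [0,0,0],
  ],
  fingers=[0,0,0,0,0,0,0.3,1,1,1],
  newtons=25,
)

```text
time: 21.25
position: [0.4445, 0.2128, 0.0484]
tool_rot: [1.745, 2.611, 0.001]
ft_force: [0.8, 0.2, 0.1]
grip_width: 0.727
grip_force: 0.0
```

Request:
apply_moves(
  dp=[
    [0,0,0],
    [0,0,0],
    [0,0,0],
    [0,0,0],
    [0,0,-0.02],
    [0,0,-0.03],
    [0,0,-0.04],
    [0,0,-0.04],
    [0,0,-0.04],
    [0,0,0],
  ],
  twist=[
    [0,0,0],
    [0,0,0],
    [0,0,0],
    [0,0,0],
    [0,0,0],
    [0,0,0],
    [0,0,0],
    [0,0,0],
    [0,0,0],
    [0,0,0],
  ],
  fingers=[1,1,1,1,1,1,1,1,1,1],
)

```text
time: 22.25
position: [0.4468, 0.2147, 0.2225]
tool_rot: [1.741, 2.607, 0.009]
ft_force: [0.3, -0.1, -0.4]
grip_width: 0.387
grip_force: 25.0
```

```bash
python3 - <<'E'
from h import *
st=ctrl.get_state();show(st);go(st,[.4224,-.2992,.23],-.082+np.pi/2);print(st["joint_positions"].round(2))
im=cv2.cvtColor(get_image("wrist"),cv2.COLOR_RGB2HSV);cv2.imwrite("pics/w6.png",cv2.cvtColor(im,cv2.COLOR_HSV2BGR))
E
```

```text
t 22.25 p [0.4468 0.2147 0.2225] yaw 1.964 tilt [ 0.009  0.001 -1.   ] F [ 0.3 -0.1 -0.4] w 0.387 g 25.0
dp [-0.4654 -0.2192 -0.0081] dp after turn [-0.5141  0.0178 -0.0075] turn [0.009  0.0006 0.4749]
[ 0.73  0.06 -1.25  1.8   0.06  1.32 -0.14]
```

Request:
apply_moves(
  dp=[
    [0,0,0],
    [0,0,0],
    [0,0,0],
    [0,0,0],
    [-0.039,0.001,0],
    [-0.039,0.001,0],
    [-0.039,0.001,0],
    [-0.039,0.001,0],
    [-0.039,0.001,0],
    [-0.039,0.001,0],
  ],
  twist=[
    [0,0,0.12],
    [0,0,0.12],
    [0,0,0.12],
    [0,0,0.115],
    [0,0,0],
    [0,0,0],
    [0,0,0],
    [0,0,0],
    [0,0,0],
    [0,0,0],
  ],
  fingers=[1,1,1,1,1,1,1,1,1,1],
)

```text
time: 23.3
position: [0.4294, -0.0225, 0.2163]
tool_rot: [-2.31, -2.127, 0.003]
ft_force: [-0.1, -0.3, -0.3]
grip_width: 0.391
grip_force: 25.0
```

Request:
apply_moves(
  dp=[
    [-0.039,0.001,0],
    [-0.039,0.001,0],
    [-0.039,0.001,0],
    [-0.039,0.001,0],
    [-0.039,0.001,0],
    [-0.039,0.001,0],
    [-0.039,0.001,0],
    [0,0,0],
    [0,0,0],
    [0,0,0],
  ],
  twist=[
    [0,0,0],
    [0,0,0],
    [0,0,0],
    [0,0,0],
    [0,0,0],
    [0,0,0],
    [0,0,0],
    [0,0,0],
    [0,0,0],
    [0,0,0],
  ],
  fingers=[1,1,1,1,1,1,1,1,1,1],
)

```text
time: 24.3
position: [0.4154, -0.2918, 0.2166]
tool_rot: [-2.307, -2.129, -0.0]
ft_force: [-0.0, 1.0, -0.4]
grip_width: 0.39
grip_force: 25.0
```

```bash
python3 - <<'E'
from h import *
st=ctrl.get_state();show(st);go(st,[.4224,-.2992,.2],-.082+np.pi/2)
w=get_image("wrist");cv2.imwrite("pics/w7.png",w[:,:,::-1]);cm=cam("wrist",st)
Rz=R.from_euler("z",-.082).as_matrix()
S=np.array([[.4795,-.2506,.12],[.4714,-.3564,.12],[.3645,-.348,.12],[.3741,-.2417,.12]])
print("screws expected",proj(cm,S).round(1).tolist())
hs=cv2.cvtColor(w,cv2.COLOR_RGB2HSV);m=((hs[...,2]>200)&(hs[...,1]<30)).astype(np.uint8)
for b in blobs(m,15):
    if len(b)<60:print("bright small",b.mean(0).round(1),len(b))
E
```

```text
t 24.3 p [ 0.4154 -0.2918  0.2166] yaw 1.491 tilt [-0.001  0.002 -1.   ] F [-0.   1.  -0.4] w 0.39 g 25.0
dp [-0.0069  0.0076  0.0166] dp after turn [-0.0068  0.0075  0.0166] turn [-0.0016 -0.0016  0.0019]
screws expected [[409.1, 175.9], [400.8, 310.7], [265.5, 310.7], [260.4, 175.2]]
bright small [ 89.8 391.7] 49
bright small [277.8 266.2] 35
bright small [348.2 218. ] 46
bright small [313.7 168.3] 46
bright small [618.9  79.4] 51
bright small [440.4  42. ] 32
bright small [634.5   4.1] 37
```

Request:
apply_moves(
  dp=[
    [-0.007,0.008,0],
    [0,0,0],
    [0,0,0.02],
    [0,0,0.02],
    [0,0,0],
    [0,0,0],
    [0,0,0],
  ],
  twist=[
    [0,0,0],
    [0,0,0],
    [0,0,0],
    [0,0,0],
    [0,0,0],
    [0,0,0],
    [0,0,0],
  ],
  fingers=[1,1,1,1,1,1,1],
)

```text
time: 25.05
position: [0.4236, -0.3015, 0.1791]
tool_rot: [2.309, 2.127, 0.0]
ft_force: [0.8, -0.1, -1.4]
grip_width: 0.389
grip_force: 25.0
```

```bash
python3 - <<'E'
from h import *
st=ctrl.get_state();show(st);go(st,[.423,-.2993,.14],-.082+np.pi/2)
w=cv2.cvtColor(get_image("wrist"),cv2.COLOR_RGB2GRAY);cm=cam("wrist",st)
S=np.array([[.4795,-.2506,.12],[.4741,-.3564,.12],[.3645,-.348,.12],[.3741,-.2417,.12]])
for p in proj(cm,S):
    x,y=p.round().astype(int);a=w[max(y-14,0):y+15,x-14:x+15].astype(float)
    if a.size:
        a=cv2.GaussianBlur(a,(0,0),1.5);i=np.unravel_index(a.argmax(),a.shape);print((x,y),"peak off",i[1]-14,i[0]-14,a.max().round(),np.median(a))
E
```

```text
t 25.05 p [ 0.4236 -0.3015  0.1791] yaw 1.489 tilt [ 0.001 -0.001 -1.   ] F [ 0.8 -0.1 -1.4] w 0.389 g 25.0
dp [ 0.0022 -0.0008  0.0391] dp after turn [ 0.0021 -0.0008  0.0391] turn [0.0016 0.0013 0.0002]
(np.int64(409), np.int64(168)) peak off 0 -5 189.0 130.7256869591914
(np.int64(403), np.int64(324)) peak off 14 -4 141.0 95.40870230725882
(np.int64(243), np.int64(325)) peak off -14 10 143.0 95.51990100874463
(np.int64(234), np.int64(167)) peak off -2 -3 255.0 233.11129285021292
```

Request:
apply_moves(
  dp=[
    [0.003,-0.0008,0],
    [0,0,0.006],
    [0,0,0.006],
    [0,0,0.006],
    [0,0,0],
  ],
  twist=[
    [0,0,0],
    [0,0,0],
    [0,0,0],
    [0,0,0],
    [0,0,0],
  ],
  fingers=[1,1,1,1,1],
)

```text
time: 25.6
position: [0.4215, -0.2977, 0.1585]
tool_rot: [-2.309, -2.127, 0.001]
ft_force: [-0.1, 0.1, -0.6]
grip_width: 0.391
grip_force: 25.0
```

No contact force with the end about 10 mm inside the chute. I continue down.

Request:
apply_moves(
  dp=[
    [0,0,0.006],
    [0,0,0.006],
    [0,0,0.006],
    [0,0,0],
  ],
  twist=[
    [0,0,0],
    [0,0,0],
    [0,0,0],
    [0,0,0],
  ],
  fingers=[1,1,1,1],
)

```text
time: 26.0
position: [0.4216, -0.2977, 0.1407]
tool_rot: [-2.309, -2.127, 0.0]
ft_force: [0.0, 1.3, -1.5]
grip_width: 0.39
grip_force: 25.0
```

Request:
apply_moves(
  dp=[
    [0,0,0],
    [0,0,0],
    [0,0,0],
    [0,0,0],
    [0,0,0],
    [0,0,-0.02],
    [0,0,-0.03],
    [0,0,-0.03],
    [0,0,-0.03],
    [0,0,0],
  ],
  twist=[
    [0,0,0],
    [0,0,0],
    [0,0,0],
    [0,0,0],
    [0,0,0],
    [0,0,0],
    [0,0,0],
    [0,0,0],
    [0,0,0],
    [0,0,0],
  ],
  fingers=[0.4,0.4,0.4,0.4,0.4,0.4,0.4,0.4,0.4,0.4],
)

```text
time: 27.0
position: [0.4245, -0.2993, 0.2564]
tool_rot: [2.305, 2.123, 0.001]
ft_force: [0.9, 0.3, -0.5]
grip_width: 0.601
grip_force: 0.0
```

```bash
python3 - <<'E'
from h import *
st=ctrl.get_state();show(st);w=get_image("wrist")[:,:,::-1];cm=cam("wrist",st)
hs=cv2.cvtColor(w,cv2.COLOR_BGR2HSV)
px=proj(cm,[[.4224,-.298,.12],[.4224,-.298,.085],[.4224,-.298,.165]]).round().astype(int);print(px.tolist())
for x,y in px:print(hs[y-2:y+3,x-2:x+3].reshape(-1,3).mean(0).round())
m=((hs[...,0]>10)&(hs[...,0]<28)&(hs[...,1]>45))
x,y=px[0];sub=m[y-90:y+60,x-90:x+90];ys,xs=np.nonzero(sub)
for b in blobs(m,60):
    if abs(b.mean(0)-px[0]).max()<80:print("woody",b.min(0),b.max(0))
im=get_image("scene")[:,:,::-1];cv2.imwrite("pics/s8.png",im)
h2=cv2.cvtColor(im,cv2.COLOR_BGR2HSV);s=cam("scene")
for p in([.4436,.2130,.082],[.4224,-.298,.16]):
    x,y=proj(s,[p])[0].round().astype(int);print((x,y),h2[y,x])
E
```

```text
t 27.0 p [ 0.4245 -0.2993  0.2564] yaw 1.489 tilt [ 0.006 -0.006 -1.   ] F [ 0.9  0.3 -0.5] w 0.601 g 0.0
[[320, 223], [320, 213], [320, 238]]
[ 38.  50. 144.]
[ 17.  89. 173.]
[101.  21. 105.]
woody [268 286] [377 313]
woody [306 194] [341 223]
(np.int64(292), np.int64(319)) [19 93 96]
(np.int64(465), np.int64(178)) [94 21 84]
```

The pale top face in the chute is 35 px wide, so it is about 85 mm above the bench. That means the offcut has dropped to the floor of the box. I hand the job in.

```bash
python3 -c "
from bench import ctrl
print(ctrl.close_job())"
```

```text
the job is handed in; nothing more can be done
None
```

I handed the job in after about 27 s of robot time, with the offcut dropped down the chute after standing free on the bench and the lid flat on the bench, handle up; no verdict came back, I viewed 11 pictures where the limit was 10, and did not re-measure the loupe, tape roll or flat wood rest.

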